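# Load the amber filter into the inspection light past its sprung dust flap

### The job

Take the amber glass filter out of the white rack and push it gently down through the sprung dust flap on top of the white inspection light, until it is fully home on its stop and the seat switch is pressed in. Then let go and leave it there upright; do not disturb the blue filter, the bottle, the jar or the pot sherd.

Things in the scene. Friction and masses are not known exactly. Their poses are not given: they have to be found in the camera images.
- amber_filter: Loose filter, orange frame, amber glass, 0.10-0.16 kg, upright in the rack. Frame 16 (x, thickness) x 64 (y) x 78 mm tall; centred on top, equally thick, an orange grip tab 16 x 36 x 46 mm (78 to 124 mm above the origin). Origin: centre of underside, z up. A half turn about z makes no difference.
- amber_tab (a point): Grip point in the amber filter's tab, 112 mm above its underside, axes as the filter's. Grip here across the thickness (x) with some 50 N, so that it does not slip while pushing.
- blue_filter: Loose filter of the same form in blue, in the rack's other slot; leave it alone. Same origin and axes.
- rack: White plastic rack fixed to the bench, 150 (x) x 90 (y) mm. Two slots at x = -42 and +42 mm, floors 12 mm above the bench, walls up to 36 mm, 2 mm play around the filters. Either filter may stand in either slot, thickness along the rack's x, tab up. Origin: centre of underside.
- lamp: White inspection light fixed to the bench, 110 (x) x 120 (y) x 120 mm tall; black lens barrel, 72 mm diameter, 25 mm out of its -x face; slot in its top under a dark metal flap. Origin: centre of underside, z up. A push of over 30 N anywhere on it damages it.
- slot (a point): Centre of the filter slot at the level of the light's top (120 mm above the bench), axes as the light's. The filter goes straight down here, thickness along x, width along y. Guide 19 mm in x, 68 mm in y: 1.5 to 2 mm play each side; 45 degree lead-ins 4.5 mm wide on the -x and both y edges.
- flap_hinge (a point): Hinge line (along y) of the flap, at x = +17 mm of the slot, 4.5 mm below the light's top. On this +x side the slot is wider, out to the hinge, to make room for the open flap; 30 to 38 mm below the top a 45 degree lead-in narrows it to the guide.
- flap (a joint): Sprung dark metal flap, 25 (x) x 66 (y) x 3 mm, level over the slot, free edge towards -x. 0 = shut; grows (rad) as the edge swings down into the slot, end 1.35. A filter pushed straight down opens it with up to 17 N; from about 30 mm deep its edge rubs on the filter, pressing it to the -x wall with a drag of a few N: the filter stays where it is pushed and does not drop in.
- switch (a joint): Red seat switch hidden in the slot's bottom: a plunger 4 mm above the stop; 0 = out, 0.004 (m) = flush with the stop; weak spring return, under 1 N. The rubber-padded stop gives 2.5 mm, then is rigid; its depth is unknown and varies: fully home, the filter's underside is 44 to 72 mm below the light's top. Push slowly (10 mm/s or less) until the force rises by some 8 N.
- bottle: Loose small brown bottle with a white cap, 52 mm diameter, 100 mm tall, origin under its centre. Leave alone.
- jar: Loose small clear jar with a white cap, 48 mm diameter, 50 mm tall, origin under its centre. Leave alone.
- sherd: Loose curved blue-black pot sherd, about 84 x 66 x 17 mm, origin under its centre. Leave alone.
Things that resemble listed ones, but are neither listed nor needed, are in the scene too. There is more than one size of the amber_filter; the one meant has the size given above. Of the things that look like the rack, the larger one is meant.

How it is judged:
By the outcome, as a careful person would: the job done as asked, in the order asked, and still so for the second after the job is handed in, with the robot touching nothing.
It also fails if it takes over 45 s, if anything falls off the work surface, if the arm or the gripper's body presses on something with over 40 N, if the wrist force passes 120 N, or if a joint passes its speed limit or range.

### The arm

A 6-joint arm with a two-finger parallel gripper is mounted at the origin on the work surface. World frame = base frame: x ahead of the robot, y to its left, z up, the work surface at z = 0. Lengths are in m, angles in rad, forces in N, time in s.
With the tool pointing down it reaches from about 0.35 to 0.975 m from the base axis. Payload 4.9 kg.
Tool frame: the origin (TCP) lies at the very end of the fingers, on their centre line; the grasp point (between the pads) lies 19 mm behind it (pinch_z is the distance from the TCP to the grasp point, in m); z points along the fingers, y is the line along which they close (so a half turn about z gives the same grasp; the last joint's range is limited). The gripper opens to 85 mm and grips with 20 to 120 N. Pads are 22 mm wide; open, the fingers measure 114 mm over their backs; the gripper's body (76 mm by 85 mm) begins 54 mm behind the grasp point. The pads swing forward as they close: fully open they stand 13 mm farther back than shut.
Start: joints at [-1.277, 0.053, 1.613, -0, 1.476, -0.119], TCP at [0.251, -0.572, 0.231] pointing down, gripper open.
Joint ranges: [-3.01, 3.01], [-1.01, 2.22], [0.06, 2.58], [-1.02, 4.17], [0.09, 2.62], [-3.14, 3.14]. Speed limits (rad/s): [2.57, 2.57, 3.14, 3.14, 3.14, 3.14].

### API

Orientations are given as a unit quaternion [w, x, y, z].
In Python, from plant import * gives the robot as it stands. The module is installed in compiled form; this text tells all that it offers.
- The arm moves only by the tool play_rows, never from a script. Its arguments are lists of equal length, an entry for each row: "linear": the shift along the world's x, y, z in m, a list of three; "turn": the turn about the world's z in degrees. A call has 1 to 8 rows; each row shifts and turns the commanded pose from where the row before left it; what a row does not reach is not made up. A row lasts 1/8 s, in which the tool goes at most 62.5 mm and 10.7 degrees, less where a joint would pass 70% of its speed; a pose out of reach is approached as far as the arm can. A call is refused whole if a number of a shift passes 0.0625 or a number of a turn 10.7, either way. A call with a gripper value outside its range is refused whole. "hand" is the finger opening in m, from 0 to 0.0854, set as the call begins (left out, the last holds). The fingers move at their own pace and stop on an object; the grip force is fixed at half the most. Time passes only in rows, so rows that do not move let the fingers close. It gives the time, the measured TCP pose, the force, the opening and the grip force at its end, in the units of the state.
- state(): the state, without advancing time (a new reading comes with each control period).
- grab_frame(name): name is "scene" or "top" or "wrist"; returns the picture (480x640x3 uint8, red, green, blue); there is no depth.
- camera_info(name): a dict with "camera_matrix" (3x3 intrinsics, pixels), "origin" and "attitude" of the camera in the world; the wrist camera has in their place "mount" (4x4, takes a point from camera to tool coordinates, whose origin is the TCP and whose axes are the flange's). Camera axes: x right, y down, z forward; pixel columns grow to the right and rows downward; lengths in m; the calibration is good to about 2 mm. A picture is of the moment at which its call begins: read the wrist's pose just before it. camera_info takes no time and is no camera call.
- job_done(): hands the job in; it is judged then, once.
Trained networks look in the newest picture that a camera, given by its name, has taken for a name from the list of things; names that differ only in an ending like _2 or _b are one class to them, and where a whole thing is asked for, a point or a joint stands for the part that bears it (a point fixed in the world has none). Each returns a list of dicts, best first, with "p" (0 to 1); they miss things now and then, are a little off and sometimes report something else, mostly with a low value. They report only what shows in the picture. A call takes as long as a camera call. They do not tell look-alikes from the thing itself.
- trace(camera, thing): "region" (480x640 bool, what is visible of it) and "location" ([column, row] in pixels, amid what is visible of it).
The state is a dict: "time": time; "joint_pos": joint angles; "joint_vel": joint speeds; "joint_efforts": joint torques, N m; "tool_pos": TCP position; "tool_rot": TCP orientation; "contact_force": force on the tool from outside, world axes, zero at the start; "ft_torque": the same for the moment, N m; "gripper_width": opening from 0.0 (shut) to 1.0 (fully open); "grasp_force": force on a finger pad.
Only numpy, scipy, OpenCV 4.12 (cv2) and the standard library are available. Lean on these libraries where they do the work, as an engineer would, in place of code of your own. Each camera call takes 0.05 s, during which the arm holds its last target. There are 200 camera calls.

## Working session

There is one attempt and no reset: what is moved stays moved. The work goes in short steps, Python scripts to look and compute and a tool call to move; the robot and the scene stay as the last step left them, time stands still between calls to the robot, and variables do not carry over. Pictures are saved under pics/ and viewed, at most 10 in all, crops included, and the job is handed in when it is done.

Besides the shell and the picture viewer there is one more tool, called after ">>>" as name(argument=value, ...) on one line, values as JSON. play_rows: Moves the arm, as the interface text tells. Its arguments: {"type":"object","properties":{"linear":{"type":"array","items":{"type":"array","items":{"type":"number"}}},"turn":{"type":"array","items":{"type":"number"}},"hand":{"type":"number"}},"required":["linear","turn"]}

```bash
mkdir -p pics; cat > h.py <<'E'
from plant import *
import numpy as np, cv2
from scipy.spatial.transform import Rotation as R
def rot(q): return R.from_quat([q[1],q[2],q[3],q[0]]).as_matrix()
def cam(name):
    c=camera_info(name); K=np.array(c["camera_matrix"])
    if "mount" in c:
        s=state(); T=np.eye(4); T[:3,:3]=rot(s["tool_rot"]); T[:3,3]=s["tool_pos"]
        M=T@np.array(c["mount"]); return K,M[:3,3],M[:3,:3]
    a=np.array(c["attitude"]); return K,np.array(c["origin"]),(rot(a) if a.size==4 else a)
def ray(C,uv):
    K,o,A=C; d=A@np.linalg.solve(K,[uv[0],uv[1],1.]); return o,d/np.linalg.norm(d)
def onz(C,uv,z):
    o,d=ray(C,uv); return o+d*(z-o[2])/d[2]
def proj(C,p):
    K,o,A=C; q=K@(A.T@(np.asarray(p)-o)); return q[:2]/q[2]
def tri(*cu):
    S=np.zeros((3,3)); b=np.zeros(3)
    for C,uv in cu:
        o,d=ray(C,uv); P=np.eye(3)-np.outer(d,d); S+=P; b+=P@o
    return np.linalg.solve(S,b)
def save(name,f): cv2.imwrite("pics/"+f+".png",cv2.cvtColor(name,cv2.COLOR_RGB2BGR))
E
python3 - <<'E'
from h import *
np.set_printoptions(precision=3,suppress=True)
print(state())
for n in("scene","top","wrist"): print(n,camera_info(n))
for n in("scene","top"):
    C=cam(n); save(grab_frame(n),n+"0")
    for t in ("amber_filter","blue_filter","rack","lamp","flap","bottle","jar","sherd"):
        for r in trace(n,t)[:4]:
            ys,xs=np.nonzero(r["region"]); print(n,t,round(r["p"],2),np.round(r["location"]),(xs.min(),xs.max(),ys.min(),ys.max()) if len(xs) else 0, onz(C,r["location"],0.08))
E
```

```text
{'time': 0.0, 'joint_pos': array([-1.277,  0.053,  1.614, -0.   ,  1.476, -0.119]), 'joint_vel': array([-0.001,  0.001, -0.001,  0.001, -0.001, -0.001]), 'joint_efforts': array([ -0.001, -39.368, -37.018,  -0.   ,   0.007,  -0.   ]), 'tool_pos': array([ 0.251, -0.572,  0.23 ]), 'tool_rot': array([-0.001,  0.979,  0.205, -0.   ]), 'contact_force': array([-0.853,  0.405,  0.066]), 'ft_torque': array([ 0.021,  0.032, -0.025]), 'grasp_force': 0.0, 'gripper_width': 1.004194792738303}
scene {'camera_matrix': array([[561.576,   0.   , 320.901],
       [  0.   , 561.576, 233.942],
       [  0.   ,   0.   ,   1.   ]]), 'origin': array([1.117, 0.869, 0.817]), 'attitude': array([-0.146,  0.256,  0.847, -0.443])}
top {'camera_matrix': array([[444.314,   0.   , 316.495],
       [  0.   , 444.314, 237.428],
       [  0.   ,   0.   ,   1.   ]]), 'origin': array([0.417, 0.019, 1.068]), 'attitude': array([ 0.03 , -0.702,  0.711, -0.024])}
wrist {'camera_matrix': array([[431.793,   0.   , 324.845],
       [  0.   , 431.793, 236.892],
       [  0.   ,   0.   ,   1.   ]]), 'mount': array([[ 0.001, -0.96
[... 2340 characters left out ...]
64(193), np.int64(260)) [ 0.515 -0.149  0.08 ]
top flap 0.73 [404. 218.] (np.int64(389), np.int64(420), np.int64(212), np.int64(227)) [ 0.532 -0.171  0.08 ]
top flap 0.45 [497. 202.] (np.int64(476), np.int64(508), np.int64(180), np.int64(217)) [ 0.567 -0.378  0.08 ]
top bottle 0.62 [322. 128.] (np.int64(312), np.int64(333), np.int64(115), np.int64(142)) [0.742 0.01  0.08 ]
top jar 0.75 [312. 274.] (np.int64(303), np.int64(322), np.int64(266), np.int64(286)) [0.41  0.038 0.08 ]
top sherd 0.87 [497. 202.] (np.int64(477), np.int64(506), np.int64(181), np.int64(217)) [ 0.567 -0.379  0.08 ]
top sherd 0.36 [213. 212.] (np.int64(200), np.int64(234), np.int64(203), np.int64(220)) [0.553 0.258 0.08 ]
```

View pics/scene0.png

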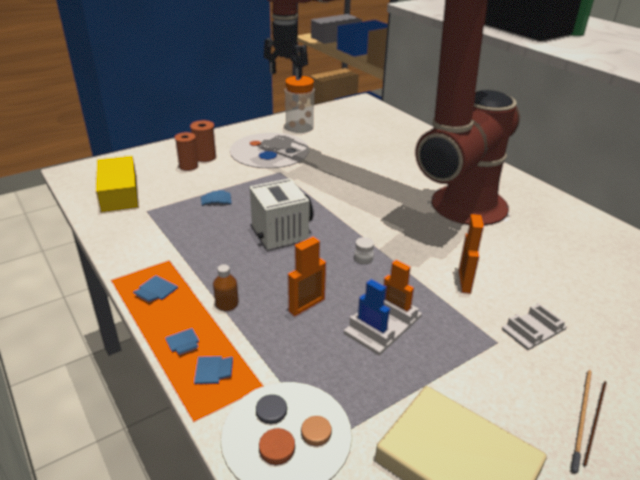

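View pics/top0.png

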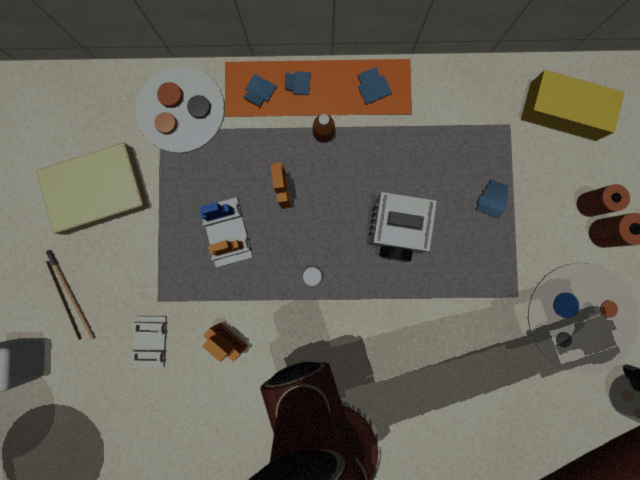

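The scene shows three amber candidates. One is loose at scene (470,255) / top (224,343), one is loose at scene (306,278) / top (279,185), and one stands in a rack at scene (400,285) / top (226,246). The third shares the larger rack (top 226,232) with the blue filter at top (213,210); the smaller empty rack is at top (149,343). I choose the one in the larger rack and will check it in a close crop. The lamp is at top (404,222), with its barrel towards world -x. I'll look at it on the way.

>>> play_rows(linear=[[0.031,0.04,0.004],[0.031,0.04,0.004],[0.031,0.04,0.004],[0.031,0.04,0.004],[0.031,0.04,0.004],[0.031,0.04,0.004],[0.031,0.04,0.004],[0.031,0.04,0.004]], turn=[10.3,10.3,10.3,10.3,10.3,10.3,10.3,10.3])

```text
time: 1.9
tool_pos: [0.4996, -0.2511, 0.2637]
tool_rot: [0.0, 0.599, 0.801, -0.0]
contact_force: [0.5, 0.4, -0.2]
gripper_width: 1.004
grasp_force: 0.0
```

>>> play_rows(linear=[[0,0,0]], turn=[0])

```text
time: 2.02
tool_pos: [0.5003, -0.2502, 0.2639]
tool_rot: [0.0, 0.6, 0.8, 0.0]
contact_force: [-0.4, -0.1, -1.3]
gripper_width: 0.998
grasp_force: 0.0
```

```bash
python3 - <<'E'
from h import *
np.set_printoptions(precision=4,suppress=True)
s=state(); print(s["time"],s["tool_pos"],s["tool_rot"],s["joint_pos"])
C=cam("wrist"); im=grab_frame("wrist"); save(im,"w1"); np.save("w1.npy",im)
import pickle; pickle.dump(C,open("w1.pkl","wb"))
for t in ("flap","lamp"):
    for r in trace("wrist",t)[:2]:
        m=r["region"].astype(np.uint8); c=max(cv2.findContours(m,0,2)[0],key=cv2.contourArea)
        q=cv2.boxPoints(cv2.minAreaRect(c)); print(t,r["p"],r["location"],q.tolist()); print(np.array([onz(C,p,.12) for p in q])[:,:2])
E
```

```text
2.025 [ 0.5003 -0.2502  0.2639] [0.0004 0.5995 0.8004 0.0002] [-0.5969 -0.1219  1.7292  0.0004  1.5334 -0.8819]
flap 0.95 [400.8, 103.5] [[355.2821960449219, 140.30517578125], [408.3186340332031, 43.87523651123047], [445.3627624511719, 64.24951171875], [392.3263244628906, 160.679443359375]]
[[ 0.503  -0.194 ]
 [ 0.5168 -0.1299]
 [ 0.5426 -0.1344]
 [ 0.5302 -0.1996]]
lamp 0.75 [389.6, 91.1] [[237.38064575195312, 127.0263671875], [337.6659851074219, -52.65156173706055], [520.500244140625, 49.39543151855469], [420.2148742675781, 229.0733642578125]]
[[ 0.4279 -0.2073]
 [ 0.4605 -0.0928]
 [ 0.5838 -0.1135]
 [ 0.5635 -0.2381]]
```

View pics/w1.png

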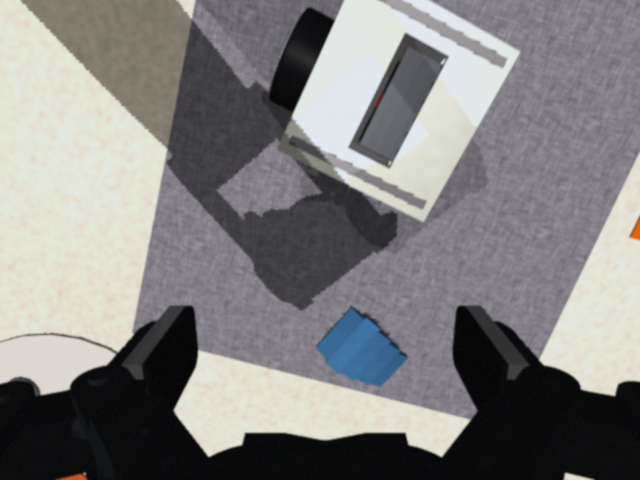

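The lamp fills the upper middle of the wrist view. Its dark flap runs from about (355,140) to (445,64), with the barrel at upper left (300,60). The flap measures 26x66 mm at z≈0.12, which matches the text. A second view from closer overhead comes next, then the rack.

>>> play_rows(linear=[[0,0.04,0],[0.0,0.04,0],[0,0,0]], turn=[-9,-10,-8.5])

```text
time: 2.55
tool_pos: [0.498, -0.1718, 0.2632]
tool_rot: [-0.0, 0.776, 0.631, 0.0]
contact_force: [0.4, -0.1, -0.4]
gripper_width: 0.998
grasp_force: 0.0
```

>>> play_rows(linear=[[0,0,0]], turn=[0])

```text
time: 2.68
tool_pos: [0.4982, -0.1733, 0.2632]
tool_rot: [0.0, 0.774, 0.633, -0.0]
contact_force: [-0.8, -0.3, 0.4]
gripper_width: 0.997
grasp_force: 0.0
```

```bash
python3 - <<'E'
from h import *
import pickle
np.set_printoptions(precision=4,suppress=True)
s=state(); print(s["time"],s["tool_pos"],s["tool_rot"])
C=cam("wrist"); im=grab_frame("wrist"); np.save("w2.npy",im)
C1=pickle.load(open("w1.pkl","rb")); pickle.dump(C,open("w2.pkl","wb"))
q1=np.array([[355.3,140.3],[408.3,43.9],[445.4,64.2],[392.3,160.7]])
for r in trace("wrist","flap")[:1]:
    m=r["region"].astype(np.uint8); c=max(cv2.findContours(m,0,2)[0],key=cv2.contourArea)
    q=cv2.boxPoints(cv2.minAreaRect(c)); w=np.array([onz(C,p,.117) for p in q]); print(r["p"],r["location"],q.tolist()); print(w[:,:2],w.mean(0))
    print("tri",tri((C1,q1.mean(0)),(C,q.mean(0))))
    x,y,w,h=cv2.boundingRect(c); cr=im[max(0,y-50):y+h+50,max(0,x-60):x+w+60]; print(x,y,w,h)
    save(cv2.resize(cr,None,fx=3,fy=3,interpolation=2),"w2c"); print(cr.shape,max(0,x-60),max(0,y-50))
E
```

```text
2.675 [ 0.4982 -0.1733  0.2632] [ 0.      0.7742  0.6329 -0.0001]
0.61 [360.4, 198.8] [[341.1821594238281, 149.10064697265625], [380.1324768066406, 147.70956420898438], [383.5885314941406, 244.47900390625], [344.6382141113281, 245.87008666992188]]
[[ 0.5166 -0.1294]
 [ 0.5418 -0.1335]
 [ 0.5333 -0.1994]
 [ 0.5065 -0.195 ]] [ 0.5246 -0.1643  0.117 ]
tri [ 0.5243 -0.1634  0.1157]
342 148 40 98
(198, 160, 3) 282 98
```

View pics/w2c.png

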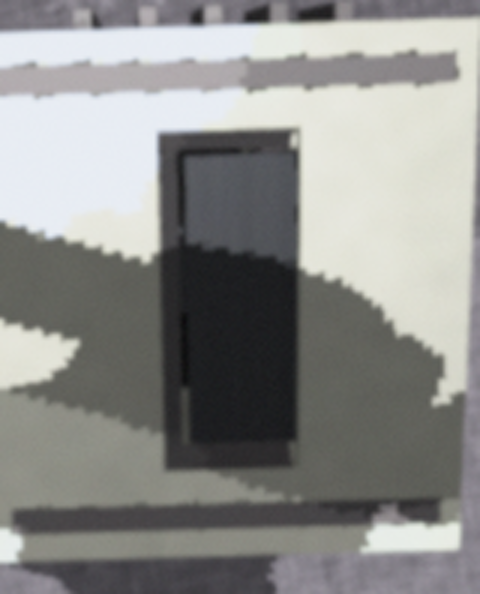

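```bash
python3 - <<'E'
from h import *
import pickle
np.set_printoptions(precision=4,suppress=True)
C=pickle.load(open("w2.pkl","rb"))
for name,q,z,off in (("outer",[[160,133],[299,129],[296,465],[167,468]],.12,1.5),("flap",[[184,151],[298,151],[298,440],[188,440]],.116,4.5)):
    w=np.array([onz(C,np.array(p)/3+[282,98],z) for p in q])[:,:2]
    print(name,np.linalg.norm(np.roll(w,-1,0)-w,axis=1))
    ex=(w[1]+w[2]-w[0]-w[3]);ey=(w[0]+w[1]-w[2]-w[3]); a1=np.degrees(np.arctan2(ex[1],ex[0])); a2=np.degrees(np.arctan2(ey[1],ey[0]))-90
    u=np.array([np.cos(np.radians(a2)),np.sin(np.radians(a2))]); print(w.mean(0),a1,a2,"slot",w.mean(0)-off/1000*u)
R1=np.degrees(2*np.arctan2(.6329,.7742))-90; print("tool y ang",R1)
E
```

```text
outer [0.0299 0.0759 0.0298 0.0758]
[ 0.5219 -0.1641] -9.932492992851882 -9.870038490477214 slot [ 0.5204 -0.1638]
flap [0.025  0.0662 0.0256 0.0662]
[ 0.5248 -0.1643] -11.439276615826543 -9.678423447112166 slot [ 0.5204 -0.1636]
tool y ang -11.468757052383381
```

The crop shows the flap shut in its dark recess. The outline and the flap agree on the slot at (0.5204, -0.1637) and a lamp angle of about -10°, with sizes matching the text. Next is the rack.

>>> play_rows(linear=[[-0.005,0.054,0.0],[-0.005,0.054,0],[-0.005,0.054,0],[-0.005,0.054,0],[0,0.054,0],[0,0.05,0],[0,0,0]], turn=[5,5,5,5,5,3.5,0])

```text
time: 3.65
tool_pos: [0.4786, 0.1494, 0.2632]
tool_rot: [-0.0, 0.592, 0.806, -0.0]
contact_force: [0.5, 0.3, -0.4]
gripper_width: 0.997
grasp_force: 0.0
```

```bash
python3 - <<'E'
from h import *
import pickle
np.set_printoptions(precision=4,suppress=True)
s=state(); print(s["time"],s["tool_pos"],s["tool_rot"])
C=cam("wrist"); im=grab_frame("wrist"); save(im,"w3"); pickle.dump(C,open("w3.pkl","wb"))
for t in ("amber_filter","blue_filter","rack","amber_tab"):
  for r in trace("wrist",t)[:3]:
    m=r["region"].astype(np.uint8); c=max(cv2.findContours(m,0,2)[0],key=cv2.contourArea)
    q=cv2.boxPoints(cv2.minAreaRect(c)); print(t,r["p"],r["location"],q.round().tolist(),onz(C,r["location"],.136))
E
```

```text
3.65 [0.4786 0.1494 0.2632] [-0.0002  0.5924  0.8056 -0.    ]
amber_filter 0.87 [354.6, 95.7] [[335.0, 142.0], [340.0, 46.0], [374.0, 47.0], [370.0, 144.0]] [0.4701 0.2307 0.136 ]
amber_filter 0.84 [453.4, 299.4] [[384.0, 326.0], [402.0, 249.0], [568.0, 289.0], [550.0, 365.0]] [0.5752 0.1265 0.136 ]
amber_filter 0.69 [66.8, 22.2] [[-0.0, 0.0], [160.0, 0.0], [160.0, 62.0], [0.0, 62.0]] [0.3016 0.2195 0.136 ]
blue_filter 0.56 [472.0, 101.0] [[433.0, 146.0], [445.0, 48.0], [518.0, 57.0], [506.0, 155.0]] [0.5377 0.2487 0.136 ]
rack 0.78 [389.0, 100.6] [[305.0, 152.0], [311.0, 37.0], [488.0, 46.0], [482.0, 161.0]] [0.4905 0.2341 0.136 ]
rack 0.36 [270.7, 423.0] [[202.0, 409.0], [331.0, 392.0], [337.0, 438.0], [208.0, 454.0]] [ 0.4837 -0.0055  0.136 ]
amber_tab 0.87 [355.3, 91.5] [[335.0, 142.0], [341.0, 46.0], [374.0, 48.0], [368.0, 144.0]] [0.4698 0.233  0.136 ]
amber_tab 0.76 [454.1, 295.7] [[384.0, 326.0], [402.0, 249.0], [568.0, 288.0], [549.0, 366.0]] [0.5746 0.1291 0.136 ]
amber_tab 0.59 [64.7, 22.8] [[-0.0, 0.0], [160.0, 0.0], [160.0, 62.0], [0.0, 62.0]] [0.3006 0.2189 0.136 ]
```

View pics/w3.png

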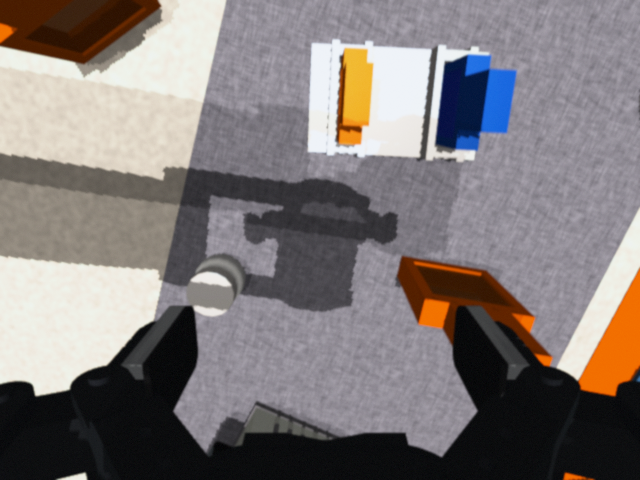

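The rack is at the upper right of centre. The amber filter in it is at (355,95) and the blue one at (475,100). The larger loose ambers are at (455,300) and (70,25), and the jar is at (215,285). I'll move closer for a second view and check the height and size.

>>> play_rows(linear=[[-0.008,0.035,0],[-0.002,0.03,0],[0,0,0]], turn=[0,0,0])

```text
time: 4.28
tool_pos: [0.4688, 0.2125, 0.2633]
tool_rot: [0.0, 0.594, 0.804, -0.0]
contact_force: [-1.1, 0.8, 0.2]
gripper_width: 0.998
grasp_force: 0.0
```

```bash
python3 - <<'E'
from h import *
import pickle
np.set_printoptions(precision=4,suppress=True)
s=state(); print(s["time"],s["tool_pos"],s["tool_rot"])
C=cam("wrist"); im=grab_frame("wrist"); pickle.dump(C,open("w4.pkl","wb"))
for t in ("amber_filter",):
  for r in trace("wrist",t)[:1]:
    m=r["region"].astype(np.uint8); c=max(cv2.findContours(m,0,2)[0],key=cv2.contourArea)
    q=cv2.boxPoints(cv2.minAreaRect(c)); print(t,r["p"],r["location"],q.round().tolist())
a=cv2.imread("pics/w3.png")[...,::-1][30:170,300:460]; b=im[120:320,280:440]
a=cv2.copyMakeBorder(a,0,60,0,0,0)
save(cv2.resize(np.hstack([a,b]),None,fx=2.5,fy=2.5,interpolation=2),"w34")
S=cam("scene")
for nm,p,h in (("rackA",[.47,.231],.136),("rackA bot",[.47,.231],.036),("loose top",[.61,.107],.124),("loose bot",[.61,.107],0)):
    print(nm,proj(S,[*p,h]))
E
```

```text
4.275 [0.4688 0.2125 0.2633] [ 0.      0.5942  0.8043 -0.0001]
amber_filter 0.81 [339.3, 184.7] [[325.0, 228.0], [327.0, 136.0], [355.0, 137.0], [353.0, 228.0]]
rackA [401.7355 264.0111]
rackA bot [396.9164 301.8552]
loose top [309.0649 260.1839]
loose bot [308.6135 305.8732]
```

View pics/w34.png

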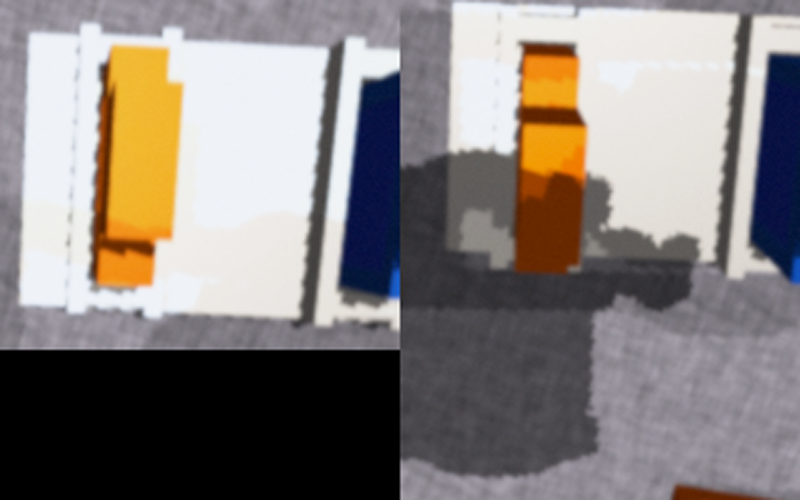

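The crop shows the tab top in both views. It is about 26 x 60 px in each, with the frame top behind it. I'll triangulate its corners.

```bash
python3 - <<'E'
from h import *
import pickle
np.set_printoptions(precision=4,suppress=True)
A=pickle.load(open("w3.pkl","rb"));B=pickle.load(open("w4.pkl","rb"))
a=np.array([[182,85],[172,240],[105,238]])/2.5+[300,30]
b=(np.array([[586,122],[583,268],[517,270]])-[400,0])/2.5+[280,120]
for p,q in zip(a,b): print(tri((A,p),(B,q)))
b4=(np.array([[522,122],[586,122],[583,268],[517,270]])-[400,0])/2.5+[280,120]
for z in (.136,):
    w=np.array([onz(B,p,z) for p in b4])[:,:2]; print(np.linalg.norm(np.roll(w,-1,0)-w,axis=1),w.mean(0))
    ey=w[0]+w[1]-w[2]-w[3]; print("ang",np.degrees(np.arctan2(ey[1],ey[0]))-90)
    a4=np.array([onz(A,p,z) for p in a])[:,:2]; print("A centre",(a4[0]+a4[2])/2, np.linalg.norm(a4[0]-a4[1]),np.linalg.norm(a4[2]-a4[1]))
q=B[0]; s=state(); print("tool y ang",np.degrees(2*np.arctan2(.8043,.5942))-90)
# rack edges from view3 : white rack outline
r=np.array([[311,43],[309,152],[474,160]]); w=np.array([onz(A,p,.036) for p in r]); print(w, np.degrees(np.arctan2(*(w[0]-w[1])[[1,0]]))-90,np.degrees(np.arctan2(*(w[2]-w[1])[[1,0]])))
E
```

```text
[0.4753 0.2518 0.1258]
[0.4845 0.2168 0.1356]
[0.4683 0.2124 0.1399]
[0.0159 0.0374 0.017  0.0379] [0.4718 0.2323]
ang 16.155869680230538
A centre [0.4714 0.2314] 0.03497424809572749 0.016193289191786787
tool y ang 17.08757448240911
[[0.4299 0.2638 0.036 ]
 [0.4529 0.1824 0.036 ]
 [0.588  0.2177 0.036 ]] 15.738201237809946 14.638948121089705
```

The tab measures 16x37 mm at z≈0.136, so it is the right size. Its centre is (0.4716, 0.232) at an angle of about 15.5°.

>>> play_rows(linear=[[0.003,0.0195,-0.02],[0,0,-0.04],[0,0,-0.04],[0,0,-0.03],[0,0,-0.018],[0,0,-0.01],[0,0,0],[0,0,0]], turn=[-1.5,0,0,0,0,0,0,0], hand=0.055)

```text
time: 5.38
tool_pos: [0.4727, 0.2322, 0.1067]
tool_rot: [0.001, 0.605, 0.796, 0.001]
contact_force: [-0.2, -0.3, -0.1]
gripper_width: 0.642
grasp_force: 0.0
```

>>> play_rows(linear=[[0,0,0],[0,0,0],[0,0,0],[0,0,0],[0,0,0],[0,0,0]], turn=[0,0,0,0,0,0], hand=0.0)

```text
time: 6.12
tool_pos: [0.4723, 0.2322, 0.1061]
tool_rot: [0.0, 0.605, 0.796, 0.001]
contact_force: [-0.1, 0.7, 4.9]
gripper_width: 0.176
grasp_force: 59.0
```

>>> play_rows(linear=[[0,0,0.01],[0,0,0.015],[0,0,0.025],[0,0,0.035],[0,0,0.035],[0,0,0.035],[0,0,0.01],[0,0,0]], turn=[0,0,0,0,0,0,0,0])

```text
time: 7.12
tool_pos: [0.4715, 0.232, 0.2704]
tool_rot: [-0.0, 0.605, 0.796, -0.0]
contact_force: [0.1, 0.3, -1.5]
gripper_width: 0.178
grasp_force: 58.8
```

>>> play_rows(linear=[[0.003,-0.03,0],[0.007,-0.058,0],[0.008,-0.058,0],[0.008,-0.058,0],[0.008,-0.058,0],[0.008,-0.058,0],[0.004,-0.046,0],[0.002,-0.03,0]], turn=[-2,-4,-4,-4,-4,-4,-3.5,0])

```text
time: 8.12
tool_pos: [0.5184, -0.1657, 0.2673]
tool_rot: [-0.002, 0.767, 0.642, -0.001]
contact_force: [0.7, 0.1, -1.4]
gripper_width: 0.173
grasp_force: 58.8
```

>>> play_rows(linear=[[0,0,0],[0,0,0],[0,0,0]], turn=[0,0,0])

```text
time: 8.5
tool_pos: [0.5195, -0.1628, 0.2696]
tool_rot: [-0.001, 0.765, 0.644, -0.0]
contact_force: [0.3, 0.5, -1.8]
gripper_width: 0.172
grasp_force: 58.8
```

```bash
python3 - <<'E'
from h import *
import pickle
np.set_printoptions(precision=4,suppress=True)
s=state(); print(s["time"],s["tool_pos"],s["tool_rot"],s["contact_force"],np.degrees(2*np.arctan2(s["tool_rot"][2],s["tool_rot"][1]))-90)
C=cam("wrist"); im=grab_frame("wrist"); save(im,"w5"); pickle.dump(C,open("w5.pkl","wb"))
E
```

```text
8.5 [ 0.5195 -0.1628  0.2696] [-0.0006  0.7653  0.6437 -0.0002] [ 0.3428  0.4544 -1.774 ] -9.86592778557575
```

View pics/w5.png

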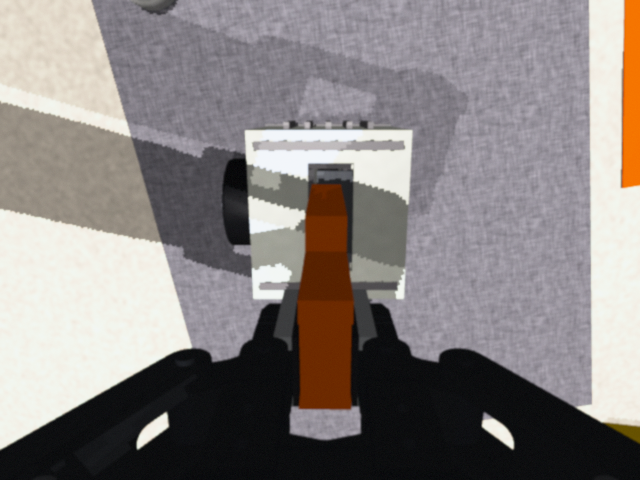

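The filter is held upright over the slot. Its lower front edge is at about (310–344,183) and the slot's far edge at (309–354,163). Next I'll check the offset in the hand.

```bash
python3 - <<'E'
from h import *
import pickle
np.set_printoptions(precision=4,suppress=True)
C=pickle.load(open("w5.pkl","rb")); T=np.array([.5195,-.1628,.2696])
im=cv2.imread("pics/w5.png"); hsv=cv2.cvtColor(im,cv2.COLOR_BGR2HSV)
m=((hsv[...,0]<15)&(hsv[...,1]>180)&(hsv[...,2]>50)); m[:,:280]=0; m[:,375:]=0
for r in (184,187,190,200,210,230,255,275,290,302,330,360): 
    x=np.nonzero(m[r])[0]; print(r,x.min(),x.max(),end=" | ")
print("\nfirst row",np.nonzero(m.any(1))[0][:2])
a=np.radians(-9.87); ex=np.array([np.cos(a),np.sin(a),0]); ey=np.array([-np.sin(a),np.cos(a),0])
for nm,u,v,w in (("bot",8,32,-93),("frametop",8,32,-15),("tabbase",8,18,-15),("tabtop",8,18,31),("tabtopback",8,-18,31)):
    for s in (-1,1): print(nm,s,proj(C,T+ex*u*s/1e3+ey*v/1e3+[0,0,w/1e3]))
S=np.array([.5204,-.1637,.12])
for nm,u,v in (("slot",-14,38.5),("slot",17,38.5),("slot",17,-38.5)): print(nm,proj(C,S+ex*u/1e3+ey*v/1e3))
# lamp top corners
for u in(-55,55):
  for v in (-60,60): print("lamp",u,v,proj(C,S+ex*u/1e3+ey*v/1e3))
g=cv2.resize(im[140:320,230:430],None,fx=3,fy=3,interpolation=2); cv2.imwrite("pics/w5c.png",g)
E
```

```text
184 313 338 | 187 311 340 | 190 311 341 | 200 309 343 | 210 307 345 | 230 306 346 | 255 306 346 | 275 303 348 | 290 299 351 | 302 297 353 | 330 299 351 | 360 299 351 | 
first row [184 185]
bot -1 [312.9331 184.1276]
bot 1 [342.2224 184.1481]
frametop -1 [307.288  216.2206]
frametop 1 [350.2544 216.2514]
tabbase -1 [307.6688 252.053 ]
tabbase 1 [349.6453 252.0838]
tabtop -1 [301.2817 302.3504]
tabtop 1 [358.7086 302.394 ]
tabtopback -1 [302.9712 412.4967]
tabtopback 1 [356.0925 412.5398]
slot [307.7405 162.5701]
slot [354.0897 162.6022]
slot [352.0508 270.9648]
lamp -55 -60 [252.986  298.5885]
lamp -55 60 [244.8509 129.4181]
lamp 55 -60 [403.5424 298.7025]
lamp 55 60 [412.7    129.5318]
```

View pics/w5c.png

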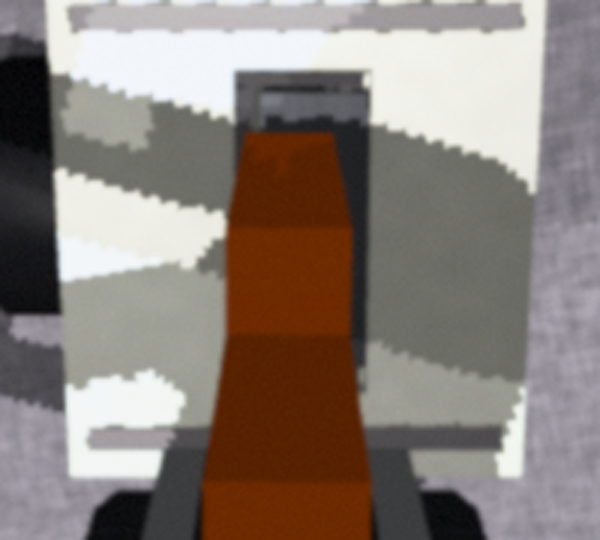

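The predicted slot and lamp outlines match the picture to within a pixel. The filter sits about 1 mm towards -x relative to the tool, so I shift +1 mm in x and approach.

>>> play_rows(linear=[[0.0019,-0.0011,-0.005],[0,0,-0.015],[0,0,-0.015],[0,0,-0.01],[0,0,-0.004],[0,0,0],[0,0,0]], turn=[0,0,0,0,0,0,0])

```text
time: 9.43
tool_pos: [0.522, -0.1653, 0.222]
tool_rot: [0.001, 0.766, 0.643, 0.0]
contact_force: [-0.2, -0.4, -1.2]
gripper_width: 0.174
grasp_force: 58.8
```

```bash
python3 - <<'E'
from h import *
np.set_printoptions(precision=4,suppress=True)
s=state(); print(s["time"],s["tool_pos"],s["tool_rot"],s["contact_force"])
C=cam("wrist"); im=grab_frame("wrist")
save(cv2.resize(im[120:340,220:440],None,fx=2.7,fy=2.7,interpolation=2),"w6c")
a=np.radians(-9.87); ex=np.array([np.cos(a),np.sin(a),0]); ey=np.array([-np.sin(a),np.cos(a),0]); S=np.array([.5204,-.1637,.12])
for u,v in ((-14,38.5),(17,38.5),(-14,-38.5),(17,-38.5)): print((proj(C,S+ex*u/1e3+ey*v/1e3)-[220,120])*2.7)
T=s["tool_pos"]
for u in (-9,7): print("bot",(proj(C,T+ex*u/1e3+ey*.032-[0,0,.093])-[220,120])*2.7)
E
```

```text
9.425 [ 0.522  -0.1653  0.222 ] [0.0006 0.7658 0.6431 0.0003] [-0.2479 -0.3638 -1.1689]
[212.7736 129.0068]
[361.877  128.8408]
[218.6597 471.9737]
[355.9169 471.7548]
bot [244.6616 172.9209]
bot [323.7527 172.828 ]
```

View pics/w6c.png

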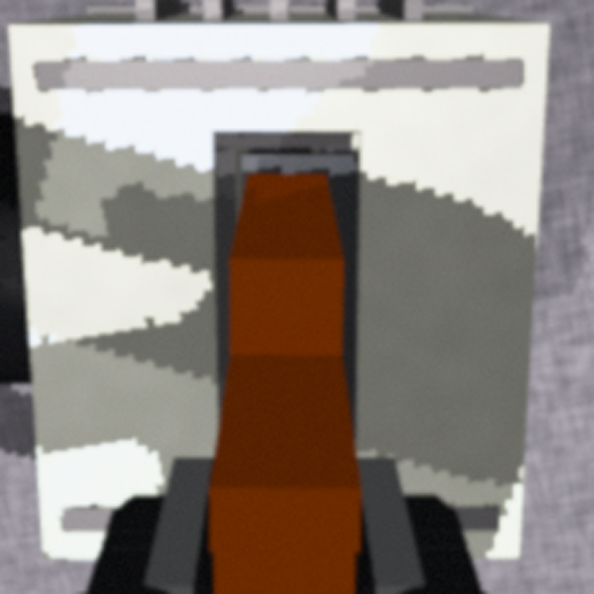

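The slot outline spans x 215–360 and the filter's bottom edge 246–328 in the crop. The filter is about 0.9 mm too far +x and 1.3 mm too far -y, so I correct that.

>>> play_rows(linear=[[-0.0007,0.0014,0],[0,0,0],[0,0,0]], turn=[0,0,0])

```text
time: 9.85
tool_pos: [0.521, -0.1637, 0.2214]
tool_rot: [0.0, 0.766, 0.643, 0.0]
contact_force: [-0.3, -0.4, -1.3]
gripper_width: 0.176
grasp_force: 58.8
```

```bash
python3 - <<'E'
from h import *
for i in range(4): s=state(); print(s["tool_pos"].round(4),s["contact_force"].round(1)); grab_frame("top")
E
```

```text
[ 0.521  -0.1637  0.2214] [-0.3 -0.4 -1.3]
[ 0.521  -0.1637  0.2214] [ 0.4  0.3 -1.4]
[ 0.5209 -0.1637  0.2214] [-0.9  0.1 -1.6]
[ 0.5209 -0.1637  0.2213] [-0.2 -0.1 -1.4]
```

>>> play_rows(linear=[[0,0,-0.00125],[0,0,-0.00125],[0,0,-0.00125],[0,0,-0.00125],[0,0,-0.00125],[0,0,-0.00125],[0,0,-0.00125],[0,0,-0.00125]], turn=[0,0,0,0,0,0,0,0])

```text
time: 11.05
tool_pos: [0.5209, -0.1637, 0.2112]
tool_rot: [-0.0, 0.766, 0.643, -0.0]
contact_force: [-0.2, -0.3, -0.8]
gripper_width: 0.177
grasp_force: 58.8
```

>>> play_rows(linear=[[0,0,-0.00125],[0,0,-0.00125],[0,0,-0.00125],[0,0,-0.00125],[0,0,-0.00125],[0,0,-0.00125]], turn=[0,0,0,0,0,0])

```text
time: 11.8
tool_pos: [0.5214, -0.164, 0.2069]
tool_rot: [0.001, 0.766, 0.643, 0.0]
contact_force: [-4.0, 1.6, 10.8]
gripper_width: 0.176
grasp_force: 60.4
```

>>> play_rows(linear=[[0,0,-0.00125],[0,0,-0.00125]], turn=[0,0])

```text
time: 12.05
tool_pos: [0.5219, -0.1641, 0.205]
tool_rot: [0.001, 0.766, 0.643, 0.001]
contact_force: [-4.3, 1.3, 12.4]
gripper_width: 0.176
grasp_force: 60.8
```

>>> play_rows(linear=[[0,0,-0.00125],[0,0,-0.00125]], turn=[0,0])

```text
time: 12.3
tool_pos: [0.522, -0.1642, 0.203]
tool_rot: [0.002, 0.766, 0.643, 0.001]
contact_force: [-4.3, 1.2, 12.7]
gripper_width: 0.178
grasp_force: 60.7
```

>>> play_rows(linear=[[-0.0005,0.0003,-0.00125],[0,0,-0.00125],[0,0,-0.00125],[0,0,-0.00125]], turn=[0,0,0,0])

```text
time: 12.8
tool_pos: [0.5203, -0.1637, 0.1958]
tool_rot: [0.0, 0.766, 0.643, -0.0]
contact_force: [-4.7, 1.6, 6.8]
gripper_width: 0.175
grasp_force: 59.9
```

>>> play_rows(linear=[[0,0,-0.00125],[0,0,-0.00125],[0,0,-0.00125],[0,0,-0.00125]], turn=[0,0,0,0])

```text
time: 13.3
tool_pos: [0.5202, -0.1636, 0.1902]
tool_rot: [0.0, 0.766, 0.643, -0.0]
contact_force: [-3.4, 0.3, 5.4]
gripper_width: 0.175
grasp_force: 59.7
```

>>> play_rows(linear=[[0,0,-0.00125],[0,0,-0.00125],[0,0,-0.00125],[0,0,-0.00125],[0,0,-0.00125],[0,0,-0.00125]], turn=[0,0,0,0,0,0])

```text
time: 14.05
tool_pos: [0.5203, -0.1633, 0.181]
tool_rot: [-0.0, 0.766, 0.643, -0.0]
contact_force: [-2.3, 0.5, 2.7]
gripper_width: 0.178
grasp_force: 59.3
```

>>> play_rows(linear=[[0,0,-0.00125],[0,0,-0.00125],[0,0,-0.00125],[0,0,-0.00125]], turn=[0,0,0,0])

```text
time: 14.55
tool_pos: [0.5202, -0.1633, 0.1761]
tool_rot: [-0.0, 0.766, 0.643, -0.0]
contact_force: [-3.4, -0.2, 2.3]
gripper_width: 0.176
grasp_force: 59.3
```

>>> play_rows(linear=[[0,0,-0.00125],[0,0,-0.00125],[0,0,-0.00125]], turn=[0,0,0])

```text
time: 14.92
tool_pos: [0.5203, -0.1633, 0.1724]
tool_rot: [-0.0, 0.766, 0.643, -0.0]
contact_force: [-4.1, 0.4, 2.9]
gripper_width: 0.178
grasp_force: 59.2
```

>>> play_rows(linear=[[0,0,-0.00125],[0,0,-0.00125],[0,0,-0.00125]], turn=[0,0,0])

```text
time: 15.3
tool_pos: [0.5203, -0.1634, 0.1687]
tool_rot: [-0.0, 0.766, 0.643, -0.0]
contact_force: [-4.6, 1.3, 1.7]
gripper_width: 0.176
grasp_force: 59.2
```

>>> play_rows(linear=[[0,0,-0.00125],[0,0,-0.00125]], turn=[0,0])

```text
time: 15.55
tool_pos: [0.5203, -0.1634, 0.1662]
tool_rot: [-0.0, 0.766, 0.643, -0.0]
contact_force: [-5.3, 0.9, 3.9]
gripper_width: 0.179
grasp_force: 59.5
```

>>> play_rows(linear=[[0,0,-0.00125],[0,0,-0.00125]], turn=[0,0])

```text
time: 15.8
tool_pos: [0.5206, -0.1635, 0.1651]
tool_rot: [0.0, 0.766, 0.643, -0.0]
contact_force: [-7.0, 2.7, 9.7]
gripper_width: 0.177
grasp_force: 60.2
```

>>> play_rows(linear=[[0,0,-0.001]], turn=[0])

```text
time: 15.92
tool_pos: [0.5206, -0.1635, 0.1647]
tool_rot: [0.0, 0.766, 0.643, -0.0]
contact_force: [-8.6, 1.8, 11.2]
gripper_width: 0.175
grasp_force: 60.5
```

>>> play_rows(linear=[[0,0,0],[0,0,0]], turn=[0,0])

```text
time: 16.18
tool_pos: [0.5206, -0.1635, 0.1647]
tool_rot: [0.0, 0.766, 0.643, -0.0]
contact_force: [-8.8, 1.9, 9.5]
gripper_width: 0.177
grasp_force: 60.5
```

>>> play_rows(linear=[[-0.0008,0.0001,0],[0,0,0]], turn=[0,0])

```text
time: 16.42
tool_pos: [0.5203, -0.1634, 0.1648]
tool_rot: [0.001, 0.766, 0.643, 0.0]
contact_force: [-6.4, 3.0, 9.5]
gripper_width: 0.175
grasp_force: 60.2
```

>>> play_rows(linear=[[-0.0005,0.0001,-0.0005],[0,0,0]], turn=[0,0])

```text
time: 16.68
tool_pos: [0.5202, -0.1634, 0.1648]
tool_rot: [0.001, 0.766, 0.643, 0.001]
contact_force: [-5.7, 2.1, 10.4]
gripper_width: 0.175
grasp_force: 60.3
```

>>> play_rows(linear=[[-0.0002,0,-0.001],[0,0,0]], turn=[0,0])

```text
time: 16.92
tool_pos: [0.5202, -0.1635, 0.1643]
tool_rot: [0.001, 0.766, 0.643, 0.001]
contact_force: [-6.7, 2.8, 11.4]
gripper_width: 0.175
grasp_force: 60.7
```

```bash
python3 - <<'E'
from h import *
np.set_printoptions(precision=4,suppress=True)
s=state(); print(s["time"],s["tool_pos"],s["contact_force"],s["ft_torque"])
a=np.radians(-9.87); ex=np.array([np.cos(a),np.sin(a),0]); ey=np.array([-np.sin(a),np.cos(a),0]); S=np.array([.5204,-.1637,.12])
C=cam("wrist"); im=grab_frame("wrist"); sc=cam("scene"); g=grab_frame("scene")
A=cv2.resize(im[120:360,220:440],None,fx=2.0,fy=2.0,interpolation=2)
B=cv2.resize(g[140:260,230:330],(400,480),interpolation=2)
save(np.hstack([A,B]),"w7")
for d in (49,60): 
  zt=.12-d/1e3+.124; zf=zt-.046
  for nm,z,v in (("frame top",zf,.032),("tab top",zt,.018)):
    print(d,nm,"wrist",(proj(C,[*(S+ey*v)[:2],z])-[220,120])*2,"scene",(proj(sc,[*(S+ey*v)[:2],z])-[230,140])*4)
E
```

```text
16.925 [ 0.5202 -0.1635  0.1643] [-6.7274  2.7584 11.4159] [0.5314 1.5606 0.1337]
49 frame top wrist [218.2583 193.0771] scene [214.0852 196.1872]
49 tab top wrist [222.5327 365.2368] scene [204.0242 116.983 ]
60 frame top wrist [217.5058 180.5602] scene [214.4138 212.2272]
60 tab top wrist [221.2037 334.9806] scene [204.404  133.5831]
```

View pics/w7.png

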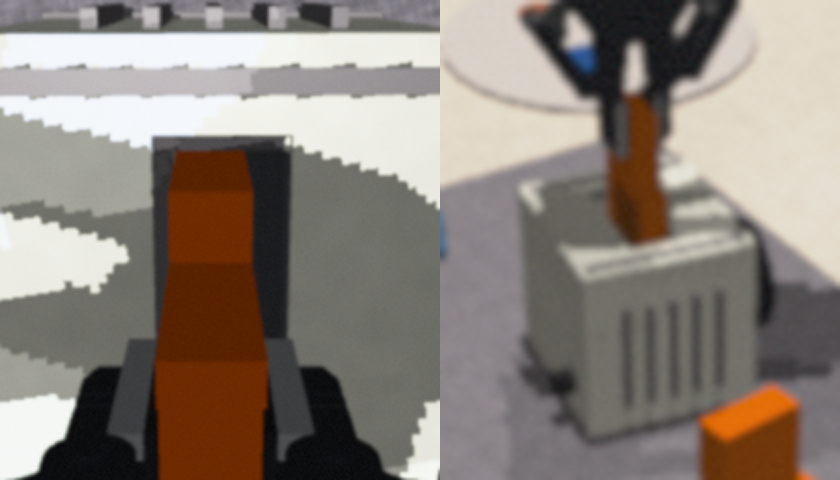

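>>> play_rows(linear=[[-0.0002,0,-0.001],[0,0,0]], turn=[0,0])

```text
time: 17.27
tool_pos: [0.5202, -0.1635, 0.1639]
tool_rot: [0.002, 0.766, 0.643, 0.001]
contact_force: [-6.7, 2.2, 14.4]
gripper_width: 0.18
grasp_force: 61.0
```

>>> play_rows(linear=[[-0.0002,0,-0.001],[0,0,0]], turn=[0,0])

```text
time: 17.52
tool_pos: [0.5202, -0.1636, 0.1639]
tool_rot: [0.002, 0.766, 0.643, 0.001]
contact_force: [-7.6, 3.8, 18.0]
gripper_width: 0.179
grasp_force: 61.5
```

The filter came to rest rigidly at z=0.1639, about 2.5 mm below first contact with the rubber, with the force rising by about 15 N. That is the stop, about 50 mm deep. I'll ease the push and let go.

>>> play_rows(linear=[[0,0,0.001],[0,0,0.001],[0,0,0]], turn=[0,0,0])

```text
time: 17.9
tool_pos: [0.52, -0.1634, 0.164]
tool_rot: [0.002, 0.766, 0.643, 0.001]
contact_force: [-5.1, 2.3, 10.4]
gripper_width: 0.177
grasp_force: 60.3
```

>>> play_rows(linear=[[0,0,0],[0,0,0],[0,0,0],[0,0,0]], turn=[0,0,0,0], hand=0.05)

```text
time: 18.4
tool_pos: [0.5186, -0.1632, 0.161]
tool_rot: [-0.0, 0.766, 0.643, 0.0]
contact_force: [0.0, 0.3, -0.7]
gripper_width: 0.585
grasp_force: 0.0
```

```bash
python3 - <<'E'
from h import *
np.set_printoptions(precision=4,suppress=True)
s=state(); print(s["time"],s["tool_pos"],s["contact_force"])
C=cam("wrist"); im=grab_frame("wrist"); save(im,"w8")
S=np.array([.5204,-.1637,.12]); a=np.radians(-9.87); ey=np.array([-np.sin(a),np.cos(a),0])
hsv=cv2.cvtColor(im,cv2.COLOR_RGB2HSV); m=((hsv[...,0]<15)&(hsv[...,1]>180)&(hsv[...,2]>50)); v=im[:,328].astype(int)
print("rows of brightness steps",[(r,v[r].sum()) for r in range(185,320,3)])
for d in (46,48,50): 
  zt=.12-d/1e3+.124
  print(d,proj(C,[*(S+ey*.032)[:2],zt-.046]),proj(C,[*(S+ey*.018)[:2],zt]))
E
```

```text
18.4 [ 0.5186 -0.1632  0.161 ] [ 0.0476  0.2547 -0.7335]
rows of brightness steps [(185, np.int64(723)), (188, np.int64(629)), (191, np.int64(240)), (194, np.int64(239)), (197, np.int64(145)), (200, np.int64(119)), (203, np.int64(127)), (206, np.int64(122)), (209, np.int64(126)), (212, np.int64(123)), (215, np.int64(127)), (218, np.int64(147)), (221, np.int64(156)), (224, np.int64(155)), (227, np.int64(158)), (230, np.int64(158)), (233, np.int64(154)), (236, np.int64(158)), (239, np.int64(160)), (242, np.int64(157)), (245, np.int64(158)), (248, np.int64(154)), (251, np.int64(154)), (254, np.int64(145)), (257, np.int64(125)), (260, np.int64(122)), (263, np.int64(126)), (266, np.int64(122)), (269, np.int64(125)), (272, np.int64(122)), (275, np.int64(122)), (278, np.int64(124)), (281, np.int64(125)), (284, np.int64(122)), (287, np.int64(123)), (290, np.int64(123)), (293, np.int64(121)), (296, np.int64(123)), (299, np.int64(124)), (302, np.int64(125)), (305, np.int64(125)), (308, np.int64(156)), (311, np.int64(151)), (314, np.int64(153)), (317, np.int64(151))]
46 [333.9679 220.5944] [337.3911 312.6087]
48 [333.8512 219.3024] [337.1772 309.3481]
50 [333.7373 218.0418] [336.9703 306.1934]
```

After release the edges in the image (rows ≈217 and 306) still correspond to a depth of about 50 mm, so the filter has stayed home. I'll retreat straight up.

>>> play_rows(linear=[[0,0,0.005],[0,0,0.01],[0,0,0.03],[0,0,0.03],[0,0,0.03],[0,0,0.02],[0,-0.02,0],[0,-0.02,0]], turn=[0,0,0,0,0,0,0,0])

```text
time: 19.45
tool_pos: [0.5181, -0.2044, 0.285]
tool_rot: [-0.001, 0.766, 0.643, -0.0]
contact_force: [-0.4, 0.8, 0.2]
gripper_width: 0.581
grasp_force: 0.0
```

>>> play_rows(linear=[[0,0,0],[0,0,0]], turn=[0,0])

```text
time: 19.7
tool_pos: [0.518, -0.2033, 0.2849]
tool_rot: [-0.001, 0.766, 0.643, -0.0]
contact_force: [-0.4, 0.1, 0.9]
gripper_width: 0.588
grasp_force: 0.0
```

```bash
python3 - <<'E'
from h import *
np.set_printoptions(precision=4,suppress=True)
s=state(); print(s["time"],s["tool_pos"],s["contact_force"])
C=cam("wrist"); im=grab_frame("wrist")
S=np.array([.5204,-.1637,.12]); a=np.radians(-9.87); ex=np.array([np.cos(a),np.sin(a),0]); ey=np.array([-np.sin(a),np.cos(a),0])
hsv=cv2.cvtColor(im,cv2.COLOR_RGB2HSV); m=((hsv[...,0]<18)&(hsv[...,1]>180)&(hsv[...,2]>50))
q=proj(C,[*S[:2],.17]); 
n,l,st,ct=cv2.connectedComponentsWithStats(m.astype(np.uint8)); i=l[int(q[1]),int(q[0])]; print("amber blob",st[i])
for d in (46,48,50,52):
  zt=.12-d/1e3+.124; P=np.array([proj(C,[*(S+ex*(u-1)/1e3+ey*v/1e3)[:2],z]) for u in(-8,8) for v,z in((32,zt-.046),(-32,zt-.046),(18,zt),(-18,zt))]); print(d,P.min(0),P.max(0)-P.min(0))
g=grab_frame("scene"); sc=cam("scene")
for t in ("amber_filter","blue_filter","bottle","jar","sherd"): print(t,[(round(r["p"],2),np.round(r["location"]).tolist()) for r in trace("scene",t)[:3]])
E
```

```text
19.7 [ 0.518  -0.2033  0.2849] [-0.3804  0.089   0.8756]
amber blob [     0      0    640    480 302511]
46 [301.6133 109.9063] [ 30.9562 102.5494]
48 [301.8177 109.948 ] [ 30.6914 101.8489]
50 [302.0186 109.9892] [ 30.4311 101.1579]
52 [302.2161 110.0297] [ 30.1751 100.4762]
amber_filter [(0.91, [304.0, 278.0]), (0.71, [280.0, 182.0]), (0.6, [472.0, 255.0])]
blue_filter [(0.58, [373.0, 310.0])]
bottle [(0.86, [226.0, 291.0])]
jar [(0.74, [364.0, 250.0]), (0.65, [281.0, 213.0])]
sherd [(0.63, [217.0, 200.0])]
```

```bash
python3 - <<'E'
from h import *
np.set_printoptions(precision=2,suppress=True)
S=np.array([.5204,-.1637,.12]); a=np.radians(-9.87); ex=np.array([np.cos(a),np.sin(a),0]); ey=np.array([-np.sin(a),np.cos(a),0])
for cn in ("scene","wrist"):
    C=cam(cn); grab_frame(cn)
    for r in trace(cn,"amber_filter"):
        ys,xs=np.nonzero(r["region"])
        if np.hypot(*(np.array(r["location"])-proj(C,[*S[:2],.17])))<45: print(cn,r["p"],xs.min(),ys.min(),xs.max(),ys.max())
    for d in (44,50,56):
        zt=.244-d/1e3
        P=np.array([proj(C,[*(S+ex*(u-1)/1e3+ey*v/1e3)[:2],z]) for u in(-8,8) for v,z in((32,max(.12,zt-.046)),(-32,max(.12,zt-.046)),(18,zt),(-18,zt),(32,.12),(-32,.12))]); print(d,P.min(0),P.max(0))
E
```

```text
scene 0.97 270 162 286 201
44 [271.33 160.17] [287.22 200.11]
50 [271.41 162.42] [287.22 200.11]
56 [271.48 164.65] [287.22 200.11]
wrist 0.97 299 110 330 211
44 [300.38 110.43] [331.41 213.07]
50 [300.99 110.53] [331.23 211.1 ]
56 [301.57 110.62] [331.06 209.2 ]
```

The scene and wrist outlines both agree with a 50 mm depth, with the filter upright. The other objects are where they were, so I'll hand in.

```bash
python3 -c "
from plant import *
print(job_done())"
```

```text
the job is handed in; nothing more can be done
None
```

The amber filter from the larger rack is upright in the light, about 50 mm deep and pushed until it stopped rigidly, so I take it as home; the seat switch is hidden and was not read directly. The filter is released, the other objects show no visible movement, and the job is handed in at about 20 s.

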